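# Load the specimen tray and snap the hatch shut

## Robot

A 7-joint arm with a two-finger parallel gripper is mounted at the origin on the work surface. World frame = base frame: x ahead of the robot, y to its left, z up, the work surface at z = 0. Lengths are in m, angles in rad, forces in N, time in s.
With the tool pointing down it reaches from about 0.4 to 0.875 m from the base axis. Payload 19.3 kg.
Tool frame: the origin (TCP) lies at the very end of the fingers, on their centre line; the grasp point (between the pads) lies 19 mm behind it; z points along the fingers, y is the line along which they close (so a half turn about z gives the same grasp; the last joint's range is limited). The gripper opens to 85 mm and grips with 20 to 120 N. Pads are 22 mm wide; open, the fingers measure 114 mm over their backs; the gripper's body (76 mm by 85 mm) begins 54 mm behind the grasp point. The pads swing forward as they close: fully open they stand 13 mm farther back than shut.
Start: joints at [-1.171, 0.521, -0.036, 1.599, 0.021, 1.021, -0.113], TCP at [0.283, 0.557, 0.231] pointing down, gripper open.
Joint ranges: [-2.91, 2.91], [-0.3, 2.13], [-1.5, 1.42], [0.17, 2.43], [-1.26, 4.41], [0.16, 1.93], [-2.52, 2.52]. Speed limits (rad/s): [1.89, 1.89, 2.39, 2.39, 3.01, 3.01, 3.01].

## Interface

Orientations are given as [roll, pitch, yaw] about the fixed x, y, z axes, in that order (R = Rz(yaw) Ry(pitch) Rx(roll)).
In Python, from workcell import bot gives the robot as it stands.
- The arm moves only by the tool jog_arm, never from a script. Its argument "motion" is a list of rows, each a list of 5 numbers: the shift along the tool's x, y, z scaled (see below), then the turn about the tool's z scaled (see below), then the opening, from 0 (shut) to 1 (fully open). A call has 1 to 12 rows; each row shifts and turns the commanded pose from where the row before left it, along the tool's axes as they then stand; what a row does not reach is not made up. The controller multiplies each number of a shift by 30 mm and each number of a turn by 0.08 rad. A row lasts 1/10 s, in which the tool goes at most 50 mm and 8.59 degrees, less where a joint would pass 70% of its speed; a pose out of reach is approached as far as the arm can. A call with a number of a shift or a turn outside -1 to 1 is refused whole. A call with a gripper value outside its range is refused whole. The fingers move at their own pace and stop on an object; "newtons" is the grip in N (left out, the last holds). Time passes only in rows, so rows that do not move let the fingers close. It gives the time, the measured TCP pose, the force, the opening and the grip force at its end, in the units of the state.
- bot.observe(): the state, without advancing time (a new reading comes with each control period).
- bot.grab_frame(name): name is "scene" or "top"; returns a dict with "pixels" (420x560x3 uint8, red, green, blue), "fovy" (degrees; the focal length in pixels is half the picture's height over the tangent of half this angle, whatever the lens; pixels are square), "cx", "cy" (the principal point, pixels), "rvec" (rotation vector, rad) and "tvec" (3), from world to camera coordinates, as OpenCV has them. Camera axes: x right, y down, z forward; pixel columns grow to the right and rows downward; lengths in m; the calibration is good to about 2 mm. A picture is of the moment at which its call begins. There is no depth.
- bot.job_done(): hands the job in; it is judged then, once.
The state is a dict: "clock": time; "qpos": joint angles; "qd": joint speeds; "joint_efforts": joint torques, N m; "position": TCP position; "tool_rot": TCP orientation; "force": force on the tool from outside, world axes, zero at the start; "moment": the same for the moment, N m; "grip_width": finger opening in m; "finger_force": force on a finger pad.
Only numpy, scipy, OpenCV 4.12 (cv2) and the standard library are available. Lean on these libraries where they do the work, as an engineer would, in place of code of your own. Each camera call takes 0.05 s, during which the arm holds its last target. There are 200 camera calls.

## Task

Pull the dock's small black door wide open past its sprung roller catch, slide the loose specimen tray (glass-topped disc end first) into the dock's channel until it is fully home, and push the door shut until the catch snaps, then let go. Shut it gently: once the catch has snapped the door rests on a small spring buffer, and leaning on it with more than about 18 N, or slamming it, squashes the buffer and spoils it. Do not disturb the two lens objectives, on the dock's roof and on the table beside it.

Things in the scene. Friction and masses are not known exactly. Their poses are not given: they have to be found in the camera images.
- dock: Low cream box fixed to the table, 140 deep (x) x 160 wide (y) x 70 high; origin on the table, middle of its open front edge; +x points into it, +y to its left. Floor (on which the tray runs) at z 8, inner width 144. Roof only over x 75 to 140, underside z 64; open above before that. Floor guides 12 high, inner faces y -33.5 and +33.5, flared at the mouth (x 0 to 35); stop at x 125.
- hinge_nominal (a point): Nominal hinge axis (vertical) of the black door: dock x -35, y +85. The front frame with door and catch sits on slotted mounts, fore or aft along dock x by up to 11 mm, unreported, so the true axis must be felt or seen. Door 12 thick, z 12 to 80; shut, it spans dock y +85 to -83, mid plane through the axis. Brackets beside it, up to z 78, reach dock y +102 and -125; axes as the dock's.
- bar_nominal (a point): Nominal place of the door's handle bar when shut (dock x -103, y -45, height 78); the real bar is up to 11 mm off along dock x, with the frame. Upright round steel bar, 12 diameter, free rounded top at z 90, axis 62 in front of the door's face, 130 from the hinge along the door; two level arms carry it, tops at z 45 and below: grip above them. Axes as the dock's.
- door (a joint): Door angle, rad: 0 shut and latched, growing as it swings towards the robot and round to the dock's left; stop at 1.75; it stays where left. A sprung roller on the frame rides over a rib on the door's free edge: closing, it touches at about 0.06, its crest is at about 0.02; below that it pulls the door shut. Passing it either way takes 12 to 14 N at the bar, moved slowly.
- buffer (a joint): Compression (m) of the small spring buffer behind the shut door's free edge: 0 at rest, growing as the shut door is pressed; preload 11 N, then 10 N per mm, partly offset by the catch. Some 21 N on the handle bar of the latched door squashes it 1.5 mm, which is too much.
- tray_fin (a point): Centre of the upright grip fin of the loose aluminium tray (about 0.28 kg). Fin 10 thick (y), 26 long (x), 34 high; this centre is 17 above the plate's top, 29 above the tray's underside, 33 behind the tray's middle, i.e. 22 from its rear end. x points along the tray to its leading end (the end with the disc), z up.
- tray_base (a point): Centre of the underside of the same tray: plate 110 long (x, leading end at +55) x 60 wide (y) x 12 thick; a glass-topped disc 42 across and 6 high is fixed on it 20 ahead of the middle.
- tray_home (a point): Where tray_base is when the tray is fully home: on the dock floor, mid channel, 70 inside the dock's front edge (the tray's rear end then 15 inside); axes as the dock's.
- lens_roof: Small steel lens objective, 28 diameter x 40 tall, standing loose on the dock's roof near its far left corner; origin at the centre of its underside. Leave it alone.
- lens_left: Steel lens objective, 32 diameter x 48 tall, standing loose on the table to the left of the dock; origin at the centre of its underside. Leave it alone.
Things that resemble listed ones, but are neither listed nor needed, are in the scene too. Leave any yellow look-alike of the part that bears tray_fin alone.

How it is judged:
On the way, in this order (a step that is already met when the one before it is completed fails the run):
1. the door is pulled wide open past its catch (more than 1.15 rad) (value of joint door above 1.15 rad), for 0.1 s.
2. the tray is fully home in the channel, leading end first (within 5 mm of the stop, between the guides, flat) (x of tray_base in the frame of tray_home above -0.005 m and horizontal distance between tray_base and tray_home below 0.008 m and z of tray_base in the frame of tray_home below 0.004 m and angle between tray_base's own z axis and vertical below 0.05 rad and angle between the x axis of tray_base and the x axis of dock, either way round below 0.12 rad and x of tray_fin in the frame of tray_home below 0 m), for 0.2 s.
3. the door is shut past the catch (within 0.015 rad) (value of joint door between -0.03 and 0.015 rad), for 0.2 s.
At the end, for the whole second after the job is handed in: The door is shut and latched (within 0.015 rad of 0) and let go, with the tray inside flat on the dock floor, leading end first, within 5 mm of fully home and between the guides (all of step 2 and value of joint door between -0.015 and 0.015 rad); the robot touches nothing.
It fails at once if the buffer is squashed by more than 1.5 mm (door forced or slammed) (value of joint buffer above 0.0015 m).
It fails at once if the objective on the roof is shifted by more than 20 mm (distance of lens_roof from where it was at the start of the episode above 0.02 m).
It fails at once if the objective on the table is shifted by more than 20 mm (distance of lens_left from where it was at the start of the episode above 0.02 m).
It also fails if it takes over 72 s, if anything falls off the work surface, if the arm or the gripper's body presses on something with over 40 N, if the wrist force passes 120 N, or if a joint passes its speed limit or range.

## Working session

There is one attempt and no reset: what is moved stays moved. The work goes in short steps, Python scripts to look and compute and a tool call to move; the robot and the scene stay as the last step left them, time stands still between calls to the robot, and variables do not carry over. Pictures are saved under pics/ and viewed, at most 10 in all, crops included, and the job is handed in when it is done.

Besides the shell and the picture viewer there is one more tool, called after "Call:" by a JSON object that holds its "api" and its "payload", one argument or row to a line. jog_arm: Moves the arm, as the interface text tells. Shifts and turns lie within -1 to 1; 1 stands for 30 mm of shift or 0.08 rad of turn. Its arguments: {"type":"object","properties":{"motion":{"type":"array","items":{"type":"array","items":{"type":"number"}}},"newtons":{"type":"number"}},"required":["motion"]}

```bash
mkdir -p pics; cat > h.py <<'E'
import numpy as np, cv2
from workcell import bot
def grab(n,f):
    d=bot.grab_frame(n); cv2.imwrite(f'pics/{f}.png',cv2.cvtColor(d['pixels'],cv2.COLOR_RGB2BGR)); return cal(d)
def cal(d):
    f=210/np.tan(np.radians(d['fovy'])/2)
    K=np.array([[f,0,d['cx']],[0,f,d['cy']],[0,0,1]])
    R=cv2.Rodrigues(np.array(d['rvec'],float))[0]; return K,R,np.array(d['tvec'],float)
def pt(c,u,v,z):
    K,R,t=c; C=-R.T@t; r=R.T@np.linalg.solve(K,[u,v,1]); return C+r*(z-C[2])/r[2]
def proj(c,p):
    K,R,t=c; q=K@(R@np.array(p,float)+t); return q[:2]/q[2]
E
python3 - <<'E'
from h import *
import pickle
c={n:grab(n,n+'0') for n in('scene','top')}
pickle.dump(c,open('cal.pkl','wb'))
for n in c: K,R,t=c[n]; print(n,K[0,0],-R.T@t, R[2])
s=bot.observe(); print({k:np.round(s[k],3) for k in s})
E
```

```text
scene 520.5792798584488 [1.21636684 0.62471139 0.82552361] [-0.54622507 -0.55880788 -0.62399673]
top 455.3052597254424 [ 0.47583661 -0.01324681  1.20798453] [ 0.08728577  0.0035833  -0.99617687]
{'clock': np.float64(0.1), 'qpos': array([-1.171,  0.522, -0.036,  1.6  ,  0.021,  1.021, -0.113]), 'qd': array([-0.002,  0.   , -0.   , -0.002,  0.001, -0.001, -0.001]), 'joint_efforts': array([ 4.0000e-03, -9.2848e+01,  1.9840e+00, -3.7054e+01,  1.8000e-02,
        5.0000e-03,  0.0000e+00]), 'position': array([0.283, 0.557, 0.231]), 'tool_rot': array([-3.141,  0.   ,  2.672]), 'force': array([-0.547,  0.327,  0.15 ]), 'moment': array([0.043, 0.001, 0.011]), 'finger_force': np.float64(0.0), 'grip_width': np.float64(0.085)}
```

View pics/top0.png

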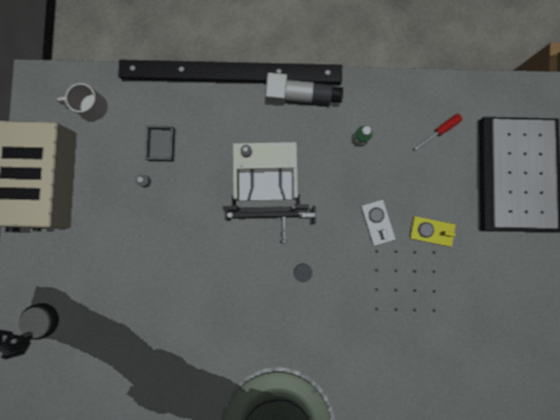

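View pics/scene0.png

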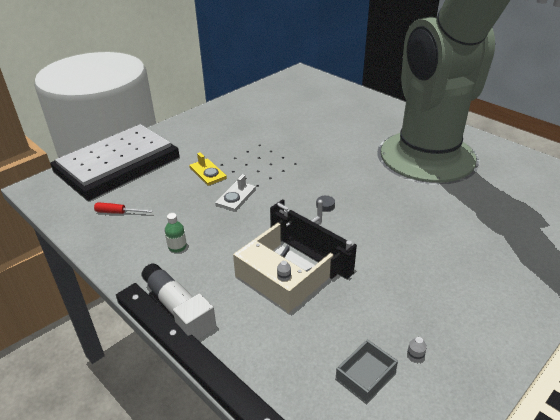

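The top view shows the dock around (265,180) with its front facing the robot. The bar is near (283,240), the white tray near (378,222), the yellow look-alike near (433,231), and lens_left near (142,181). I'll enlarge the dock and tray.

```bash
python3 - <<'E'
import cv2
im=cv2.imread('pics/top0.png')[130:260,210:410]
cv2.imwrite('pics/c1.png',cv2.resize(im,None,fx=4,fy=4,interpolation=cv2.INTER_CUBIC))
im=cv2.imread('pics/scene0.png')[165:315,205:375]
cv2.imwrite('pics/c2.png',cv2.resize(im,None,fx=4,fy=4,interpolation=cv2.INTER_CUBIC))
E
```

```text
(no output)
```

View pics/c1.png

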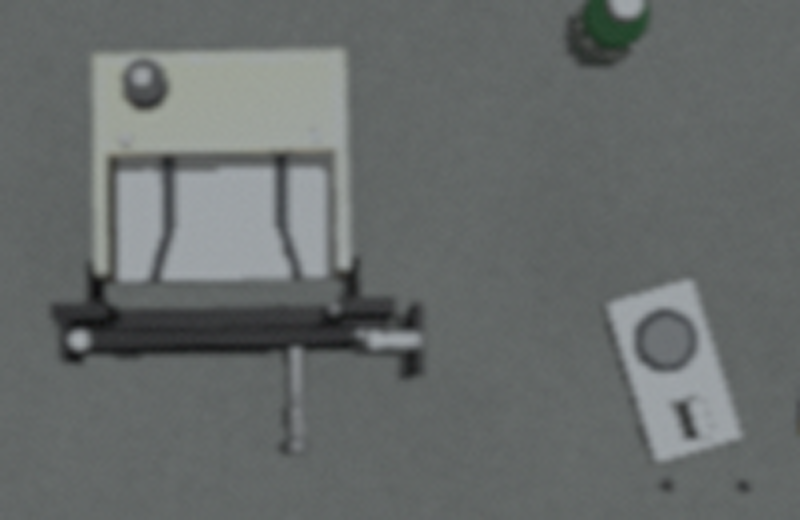

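View pics/c2.png

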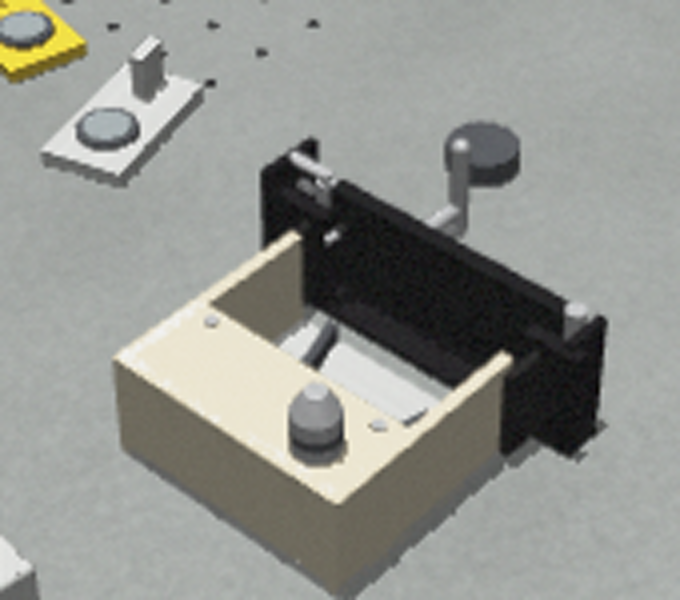

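```bash
cat > m.py <<'E'
from h import *
import pickle
from scipy.optimize import least_squares
c=pickle.load(open('cal.pkl','rb'))
T=lambda x,y:(210+(x+.5)/4-.5,130+(y+.5)/4-.5)
S=lambda x,y:(205+(x+.5)/4-.5,165+(y+.5)/4-.5)
def pose2(local,top,scene):
    def f(q):
        r=[];cs,sn=np.cos(q[2]),np.sin(q[2])
        W=lambda p:[q[0]+cs*p[0]-sn*p[1],q[1]+sn*p[0]+cs*p[1],p[2]]
        for cam,m in(('top',top),('scene',scene)):
            for p,uv in m: r+=list(proj(c[cam],W(p))-uv)
        return np.array(r)
    s=least_squares(f,local,loss='soft_l1'); return s.x,np.round(f(s.x),1)
if __name__=='__main__':
    d,r=pose2([.7,0,0],[((.14,.08,.07),T(92,52)),((.14,-.08,.07),T(346,48)),((0,.08,.07),T(94,275)),((0,-.08,.07),T(353,272))],
     [((.14,.08,.07),S(340,502)),((.14,-.08,.07),S(115,357)),((0,.08,.07),S(510,355)),((0,-.08,.07),S(297,233))])
    print('dock',d,r)
    t,r=pose2([.6,-.3,-.2],[((.055,.03,.012),T(607,303)),((.055,-.03,.012),T(692,279)),((-.055,-.03,.012),T(744,437)),((-.055,.03,.012),T(657,463))],
     [((.055,.03,.012),S(122,177)),((.055,-.03,.012),S(42,153)),((-.055,.03,.012),S(206,85))])
    print('tray',t,r)
    R=lambda a:np.array([[np.cos(a),-np.sin(a)],[np.sin(a),np.cos(a)]])
    print('fin',t[:2]+R(t[2])@[-.033,0])
    def tri(a,b):
        f=lambda p:np.r_[proj(c['top'],p)-a,proj(c['scene'],p)-b]
        s=least_squares(f,[.5,0,.1]);return s.x,s.fun.round(1)
    for n,a,b in(('bar',T(293,443),S(460,147)),('hinge',T(78,340),S(577,312))):
        p,r=tri(a,b);print(n,p,r,'dock xy',R(-d[2])@(p[:2]-d[:2]))
    print('barT z.088',R(-d[2])@(pt(c['top'],*T(293,443),.088)[:2]-d[:2]),'S',R(-d[2])@(pt(c['scene'],*S(460,145),.088)[:2]-d[:2]))
    print('hinge top80',R(-d[2])@(pt(c['top'],*T(78,340),.08)[:2]-d[:2]))
    print('nominal bar',d[:2]+R(d[2])@[-.103,-.045],'home',d[:2]+R(d[2])@[.07,0])
    print('lens_left',pt(c['top'],142,181,.04),'puck',pt(c['top'],302.5,272,.01))
    print('scene door top edges', [np.round(R(-d[2])@(pt(c['top'],*T(x,y),.08)[:2]-d[:2]),4) for x,y in((200,322),(200,350))])
E
python3 m.py
```

```text
dock [0.57695081 0.04291087 0.04257986] [-0.7  0.5 -1.1  0.3 -0.7 -0.3 -1.7 -0.8 -0.9 -0.8 -0.7 -1.4  0.6 -0.4
 -1.5 -1.7]
tray [ 0.52404514 -0.25340831  0.32291125] [-1.1  0.2 -0.7 -0.5 -0.5  0.1 -0.6  0.3 -0.6 -2.1 -0.6 -2.2 -1.  -1.7]
fin [ 0.49275073 -0.26388016]
bar [ 0.4707591  -0.00625948  0.08272726] [-0.1  0.1 -0.1 -0. ] dock xy [-0.1081885  -0.04460551]
hinge [0.53059913 0.12992974 0.0760242 ] [-0.4  0.3 -0.5  0. ] dock xy [-0.04260554  0.08891305]
barT z.088 [-0.10803986 -0.04480147] S [-0.10432145 -0.04142748]
hinge top80 [-0.04202905  0.08735741]
nominal bar [ 0.47595968 -0.00643275] home [0.64688736 0.04589056]
lens_left [0.6147469  0.36164602 0.04      ] puck [ 0.38981237 -0.05907482  0.01      ]
scene door top edges [array([-0.0323,  0.0116]), array([-0.0496,  0.0118])]
```

Call:
{"api": "jog_arm", "payload": {
  "motion": [
    [0, 0, 0, -0.9, 1],
    [0, 0, 0, -0.9, 1],
    [0, 0, 0, -0.9, 1],
    [0, 0, 0, -0.9, 1],
    [0, 0, 0, -0.9, 1],
    [0, 0, 0, -0.9, 1],
    [0, 0, 0, -1, 1],
    [0, -1, 0, 0, 1],
    [0, -1, 0, 0, 1],
    [0, -1, 0, 0, 1],
    [0, -1, 0, 0, 1],
    [0, 0, 0, 0, 1]
  ],
  "newtons": 60
}}

```text
clock: 1.3
position: [0.2888, 0.4339, 0.2313]
tool_rot: [-3.14, 0.0, -3.102]
force: [0.6, 0.6, 0.2]
grip_width: 0.0856
finger_force: 0.0
```

```bash
cat > g.py <<'E'
import sys
from h import *
D=np.array([.57695,.04291]);A=.0426
R=lambda a:np.array([[np.cos(a),-np.sin(a)],[np.sin(a),np.cos(a)]])
def st(v=True):
    s=bot.observe();p=np.array(s['position']);y=s['tool_rot'][2]
    if v:print('t',s['clock'],'dock',np.r_[R(-A)@(p[:2]-D),p[2]].round(4),'yaw',round(y,4),'rp',np.round(s['tool_rot'][:2],3),'Fdock',np.r_[R(-A)@s['force'][:2],s['force'][2]].round(1),'w',round(s['grip_width'],4),'ff',round(s['finger_force'],1),'q',np.round(s['qpos'],2))
    return p,y
def go(x,y,z,yaw=None):  # dock coords target -> tool units at current yaw
    p,ps=st();d=R(A)@np.array([x,y])+D-p[:2]
    print('units x %.2f y %.2f z %.2f'%(tuple(np.array([d@[np.cos(ps),np.sin(ps)],d@[np.sin(ps),-np.cos(ps)],p[2]-z])/.03)), '' if yaw is None else 'turn %.2f'%(-((yaw-ps+np.pi)%(2*np.pi)-np.pi)/.08))
if __name__=='__main__':
    a=list(map(float,sys.argv[1:])); go(*a) if a else st()
E
python3 g.py -.109 -.045 .14 3.1842
```

```text
t 1.3 dock [-0.2713  0.4029  0.2313] yaw -3.1022 rp [-3.14  0.  ] Fdock [0.6 0.6 0.2] w 0.0856 ff 0.0 q [-0.97  0.36 -0.16  1.86  0.07  0.92  0.44]
units x -5.46 y -14.91 z 3.04 turn -0.04
```

Call:
{"api": "jog_arm", "payload": {
  "motion": [
    [-0.5, -1, 0, 0, 1],
    [-0.5, -1, 0, 0, 1],
    [-0.5, -1, 0, 0, 1],
    [-0.5, -1, 0, 0, 1],
    [-0.5, -1, 0, 0, 1],
    [-0.5, -1, 0, 0, 1],
    [-0.5, -1, 0, 0, 1],
    [-0.5, -1, 0, 0, 1],
    [-0.5, -1, 0, 0, 1],
    [-0.5, -1, 0, 0, 1],
    [-0.5, -1, 0, 0, 1],
    [0, -1, 0, 0, 1]
  ]
}}

```text
clock: 2.5
position: [0.4695, 0.0836, 0.2311]
tool_rot: [-3.142, 0.0, -3.1]
force: [0.6, -0.2, -0.3]
grip_width: 0.0854
finger_force: 0.0
```

Call:
{"api": "jog_arm", "payload": {
  "motion": [
    [0, -1, 0.5, 0, 1],
    [0, -1, 0.5, 0, 1],
    [0, -0.9, 1, 0, 1],
    [0, 0, 1, 0, 1],
    [0, 0, 0, 0, 1],
    [0, 0, 0, 0, 1]
  ]
}}

```text
clock: 3.1
position: [0.4719, -0.0017, 0.1416]
tool_rot: [3.141, -0.001, -3.099]
force: [0.9, 0.7, -0.4]
grip_width: 0.0852
finger_force: 0.0
```

```bash
python3 g.py -.109 -.045 .056 3.1842
```

```text
t 3.1 dock [-0.1069 -0.0401  0.1416] yaw -3.0988 rp [ 3.141e+00 -1.000e-03] Fdock [ 1.   0.7 -0.4] w 0.0852 ff 0.0 q [-0.15  0.42  0.03  2.08 -0.02  0.65  1.51]
units x 0.07 y -0.16 z 2.85 turn 0.00
```

Call:
{"api": "jog_arm", "payload": {
  "motion": [
    [0.1, -0.15, 0.8, 0, 1],
    [0, 0, 0.8, 0, 1],
    [0, 0, 0.7, 0, 1],
    [0, 0, 0.5, 0, 1],
    [0, 0, 0, 0, 1],
    [0, 0, 0, 0, 0.2],
    [0, 0, 0, 0, 0],
    [0, 0, 0, 0, 0],
    [0, 0, 0, 0, 0],
    [0, 0, 0, 0, 0],
    [0, 0, 0, 0, 0]
  ],
  "newtons": 60
}}

```text
clock: 4.2
position: [0.4692, -0.0064, 0.0577]
tool_rot: [3.141, 0.001, -3.099]
force: [-0.8, 3.9, 9.5]
grip_width: 0.01
finger_force: 58.5
```

```bash
python3 -c "
from g import *
st();grab('top','t1');grab('scene','s1')
import cv2
im=np.vstack([cv2.resize(cv2.imread('pics/%s1.png'%n)[a:a+110,b:b+180],None,fx=2.7,fy=2.7) for n,a,b in(('t',180,200),('s',160,220))])
cv2.imwrite('pics/v1.png',im)"
```

```text
t 4.2 dock [-0.1097 -0.0447  0.0577] yaw -3.0991 rp [3.141e+00 1.000e-03] Fdock [-0.7  4.   9.5] w 0.01 ff 58.5 q [-0.13  0.57  0.02  2.13 -0.03  0.44  1.53]
```

View pics/v1.png

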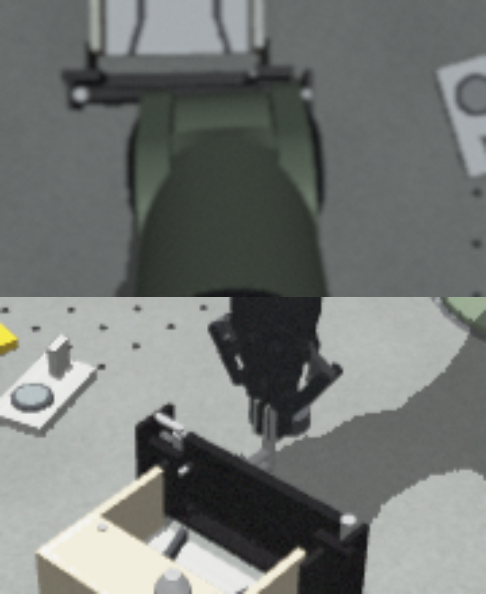

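```bash
python3 -c "
from g import *
H=np.array([-.041,.085]);r=np.array([-.109,-.045])-H
th=np.r_[0,.03,.06,.09,.13,.18,.24,.32,.4,.48,.56,.64,.72,.8,.88,.96,1.04,1.12,1.2,1.28,1.36,1.44,1.52,1.58]
P=np.array([H+R(-t)@r for t in th]);d=np.diff(P,axis=0)/.03
for t,p,k in zip(th[1:],P[1:],d):print(round(t,2),p.round(4),'x %.2f y %.2f'%(-k[0],k[1]),'r %.3f'%np.hypot(*(R(A)@p+D)))
"
```

```text
0.03 [-0.1129 -0.0429] x 0.13 y 0.07 r 0.466
0.06 [-0.1167 -0.0407] x 0.13 y 0.07 r 0.462
0.09 [-0.1204 -0.0384] x 0.12 y 0.08 r 0.458
0.13 [-0.1253 -0.0351] x 0.16 y 0.11 r 0.453
0.18 [-0.1312 -0.0307] x 0.20 y 0.15 r 0.447
0.24 [-0.138  -0.0251] x 0.23 y 0.19 r 0.440
0.32 [-0.1464 -0.017 ] x 0.28 y 0.27 r 0.432
0.4 [-0.1543 -0.0083] x 0.26 y 0.29 r 0.424
0.48 [-0.1613  0.0011] x 0.24 y 0.31 r 0.417
0.56 [-0.1677  0.011 ] x 0.21 y 0.33 r 0.412
0.64 [-0.1732  0.0213] x 0.18 y 0.35 r 0.407
0.72 [-0.1778  0.0321] x 0.16 y 0.36 r 0.404
0.8 [-0.1816  0.0432] x 0.13 y 0.37 r 0.401
0.88 [-0.1845  0.0546] x 0.10 y 0.38 r 0.400
0.96 [-0.1865  0.0661] x 0.07 y 0.39 r 0.401
1.04 [-0.1875  0.0778] x 0.03 y 0.39 r 0.402
1.12 [-0.1876  0.0896] x 0.00 y 0.39 r 0.405
1.2 [-0.1868  0.1013] x -0.03 y 0.39 r 0.409
1.28 [-0.185   0.1129] x -0.06 y 0.39 r 0.415
1.36 [-0.1824  0.1243] x -0.09 y 0.38 r 0.421
1.44 [-0.1788  0.1355] x -0.12 y 0.37 r 0.428
1.52 [-0.1743  0.1463] x -0.15 y 0.36 r 0.436
1.58 [-0.1704  0.1542] x -0.13 y 0.26 r 0.443
```

Call:
{"api": "jog_arm", "payload": {
  "motion": [
    [0.13, 0.07, 0, 0, 0],
    [0.13, 0.07, 0, 0, 0],
    [0.12, 0.08, 0, 0, 0],
    [0.16, 0.11, 0, 0, 0],
    [0, 0, 0, 0, 0]
  ]
}}

```text
clock: 4.8
position: [0.4518, 0.0025, 0.0577]
tool_rot: [-3.142, -0.0, -3.099]
force: [-2.3, -0.5, 9.9]
grip_width: 0.0101
finger_force: 60.0
```

```bash
python3 g.py -.1253 -.0351 .0577
```

```text
t 4.8 dock [-0.1268 -0.035   0.0577] yaw -3.099 rp [-3.142 -0.   ] Fdock [-2.3 -0.4  9.9] w 0.0101 ff 60.0 q [-0.15  0.56  0.02  2.17 -0.03  0.41  1.51]
units x -0.05 y -0.00 z -0.00
```

Call:
{"api": "jog_arm", "payload": {
  "motion": [
    [0.2, 0.15, 0, 0, 0],
    [0.23, 0.19, 0, 0, 0],
    [0.28, 0.27, 0, 0, 0],
    [0.26, 0.29, 0, 0, 0],
    [0.24, 0.31, 0, 0, 0],
    [0.21, 0.33, 0, 0, 0]
  ]
}}

```text
clock: 5.4
position: [0.4057, 0.0454, 0.0575]
tool_rot: [-3.14, -0.003, -3.101]
force: [-8.6, -10.2, 21.3]
grip_width: 0.0102
finger_force: 61.4
```

```bash
python3 -c "
from g import *
go(-.1732,.0213,.0577);grab('scene','s2')
import cv2
cv2.imwrite('pics/v2.png',cv2.resize(cv2.imread('pics/s2.png')[150:300,200:400],None,fx=4,fy=4))"
```

```text
t 5.4 dock [-0.171   0.0098  0.0575] yaw -3.1014 rp [-3.14e+00 -3.00e-03] Fdock [-9.  -9.8 21.3] w 0.0102 ff 61.4 q [-0.28  0.52  0.03  2.28 -0.05  0.35  1.4 ]
units x 0.07 y 0.38 z -0.01
```

View pics/v2.png

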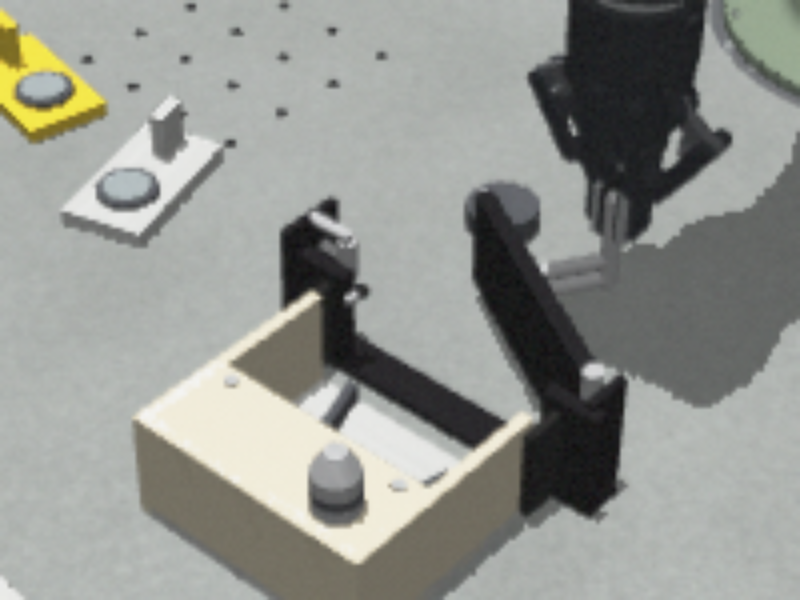

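Call:
{"api": "jog_arm", "payload": {
  "motion": [
    [0.18, 0.35, 0, 0, 0],
    [0.16, 0.36, 0, 0, 0],
    [0.13, 0.37, 0, 0, 0],
    [0.1, 0.38, 0, 0, 0],
    [0, 0, 0, 0, 0]
  ]
}}

```text
clock: 5.95
position: [0.3855, 0.0898, 0.0571]
tool_rot: [-3.14, -0.006, -3.098]
force: [-15.5, -3.9, 15.4]
grip_width: 0.0099
finger_force: 61.7
```

```bash
python3 g.py -.1845 .0546 .0577
```

```text
t 5.95 dock [-0.1893  0.055   0.0571] yaw -3.0981 rp [-3.14  -0.006] Fdock [-15.7  -3.3  15.4] w 0.0099 ff 61.7 q [-0.41  0.51  0.04  2.31 -0.07  0.33  1.3 ]
units x -0.16 y -0.01 z -0.02
```

Call:
{"api": "jog_arm", "payload": {
  "motion": [
    [0.1, 0.39, 0, 0, 0],
    [0.05, 0.39, 0, 0, 0],
    [0.02, 0.39, 0, 0, 0],
    [-0.03, 0.39, 0, 0, 0],
    [-0.06, 0.39, 0, 0, 0],
    [0, 0, 0, 0, 0]
  ]
}}

```text
clock: 6.55
position: [0.3838, 0.1494, 0.0573]
tool_rot: [3.141, -0.0, -3.097]
force: [-3.9, 1.1, 3.5]
grip_width: 0.0101
finger_force: 60.3
```

```bash
python3 g.py -.1895 .1129 .0577
```

```text
t 6.55 dock [-0.1885  0.1147  0.0573] yaw -3.0975 rp [ 3.141 -0.   ] Fdock [-3.9  1.3  3.5] w 0.0101 ff 60.3 q [-0.56  0.52  0.06  2.27 -0.09  0.35  1.19]
units x 0.03 y -0.06 z -0.01
```

Call:
{"api": "jog_arm", "payload": {
  "motion": [
    [-0.09, 0.38, 0, 0, 0],
    [-0.12, 0.37, 0, 0, 0],
    [-0.15, 0.36, 0, 0, 0],
    [-0.13, 0.26, 0, 0, 0],
    [0, 0, 0, 0, 0],
    [0, 0, 0, 0, 0]
  ]
}}

```text
clock: 7.15
position: [0.3978, 0.19, 0.0573]
tool_rot: [3.141, 0.001, -3.099]
force: [5.3, -2.4, -3.4]
grip_width: 0.0098
finger_force: 59.6
```

```bash
python3 g.py -.1750 .1542 .0577
```

```text
t 7.15 dock [-0.1727  0.1546  0.0573] yaw -3.0995 rp [3.141e+00 1.000e-03] Fdock [ 5.2 -2.6 -3.4] w 0.0098 ff 59.6 q [-0.64  0.55  0.08  2.2  -0.1   0.39  1.13]
units x 0.08 y -0.01 z -0.01
```

Call:
{"api": "jog_arm", "payload": {
  "motion": [
    [0, 0, 0, 0, 0.4],
    [0, 0, 0, 0, 0.4],
    [0, 0, 0, 0, 0.4],
    [0, 0, -0.5, 0, 0.4],
    [0, 0, -1, 0, 0.4],
    [0, 0, -1, 0, 0.5],
    [0, 0, -1, 0, 1],
    [0, 0, 0, 0, 1]
  ]
}}

```text
clock: 7.95
position: [0.3983, 0.1905, 0.1654]
tool_rot: [3.139, 0.004, -3.1]
force: [-0.3, -0.1, -1.3]
grip_width: 0.0704
finger_force: 0.0
```

```bash
python3 -c "
from g import *
f=R(-A)@(np.array([.4928,-.2639])-D);print(f)
go(f[0],f[1],.09,.323+np.pi)
c=grab('top','t3');grab('scene','s3')
import cv2
cv2.imwrite('pics/v3.png',np.hstack([cv2.resize(cv2.imread('pics/t3.png')[120:270,170:370],None,fx=2,fy=4)*0+cv2.resize(cv2.imread('pics/t3.png')[120:320,200:300],(400,600))]+[cv2.resize(cv2.imread('pics/s3.png')[150:300,250:350],(400,600))]) if 0 else cv2.resize(cv2.imread('pics/t3.png')[120:270,200:400],None,fx=4,fy=4))"
```

```text
[-0.09713981 -0.30294794]
t 7.95 dock [-0.1722  0.1551  0.1654] yaw -3.0997 rp [3.139 0.004] Fdock [-0.3 -0.  -1.3] w 0.0704 ff 0.0 q [-0.68  0.33  0.13  2.14 -0.07  0.67  1.1 ]
units x -2.51 y -15.27 z 2.51 turn -3.51
```

View pics/v3.png

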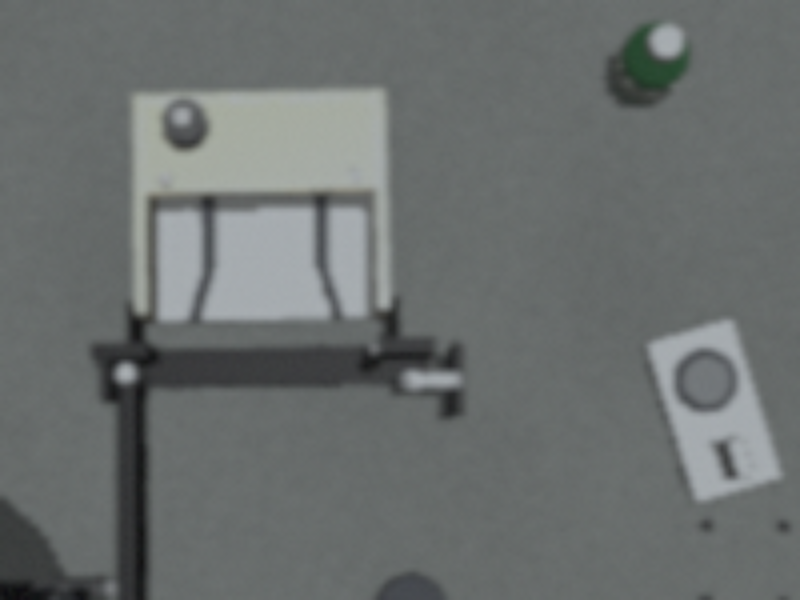

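The door stands about 90° open and the channel is clear, with a dark sill across the front near (270,365). Next is the tray.

Call:
{"api": "jog_arm", "payload": {
  "motion": [
    [-0.2, -1, 0, 0, 1],
    [-0.2, -1, 0, 0, 1],
    [-0.2, -1, 0, 0, 1],
    [-0.2, -1, 0, 0, 1],
    [-0.2, -1, 0, 0, 1],
    [-0.2, -1, 0, 0, 1],
    [-0.2, -1, 0, 0, 1],
    [-0.2, -1, 0, 0, 1],
    [-0.2, -1, 0, 0, 1],
    [-0.2, -1, 0, 0, 1],
    [-0.2, -1, 0, 0, 1],
    [-0.2, -1, 0, 0, 1]
  ]
}}

```text
clock: 9.25
position: [0.4836, -0.168, 0.1611]
tool_rot: [3.141, -0.002, -3.099]
force: [1.1, 0.8, -0.0]
grip_width: 0.0853
finger_force: 0.0
```

Call:
{"api": "jog_arm", "payload": {
  "motion": [
    [-0.1, -1, 0, 0, 1],
    [0, -1, 0, 0, 1],
    [0, -1, 0, 0, 1],
    [0, -0.3, 0, -0.5, 1],
    [0, 0, 0, -1, 1],
    [0, 0, 0, -1, 1],
    [0, 0, 0, -1, 1],
    [0, 0, 0, 0, 1]
  ]
}}

```text
clock: 10.05
position: [0.4907, -0.2655, 0.1611]
tool_rot: [3.14, -0.001, -2.818]
force: [0.2, -0.8, -0.5]
grip_width: 0.0856
finger_force: 0.0
```

```bash
python3 g.py -.09714 -.30295 .019 3.4646
```

```text
t 10.05 dock [-0.0993 -0.3045  0.1611] yaw -2.8181 rp [ 3.14e+00 -1.00e-03] Fdock [ 0.2 -0.8 -0.5] w 0.0856 ff 0.0 q [ 0.3   0.51  0.13  1.85 -0.09  0.79  2.36]
units x -0.08 y 0.03 z 4.74 turn 0.01
```

Call:
{"api": "jog_arm", "payload": {
  "motion": [
    [-0.08, 0.03, 1, 0, 1],
    [0, 0, 1, 0, 1],
    [0, 0, 1, 0, 1],
    [0, 0, 0.9, 0, 0.7],
    [0, 0, 0.8, 0, 0.5],
    [0, 0, 0, 0, 0.5],
    [0, 0, 0, 0, 0],
    [0, 0, 0, 0, 0],
    [0, 0, 0, 0, 0],
    [0, 0, 0, 0, 0],
    [0, 0, 0, 0, 0]
  ],
  "newtons": 70
}}

```text
clock: 11.15
position: [0.4938, -0.2643, 0.0226]
tool_rot: [-3.141, 0.001, -2.82]
force: [-2.8, 1.8, 7.9]
grip_width: 0.0086
finger_force: 69.3
```

```bash
python3 g.py -.12 -.30295 .04 3.1842
```

```text
t 11.15 dock [-0.0962 -0.3034  0.0226] yaw -2.8198 rp [-3.141e+00  1.000e-03] Fdock [-2.7  2.   7.9] w 0.0086 ff 69.3 q [ 0.33  0.73  0.08  1.91 -0.12  0.51  2.38]
units x 0.76 y 0.23 z -0.58 turn 3.49
```

Call:
{"api": "jog_arm", "payload": {
  "motion": [
    [0, 0, -0.5, 0, 0],
    [0, 0, -0.5, 0, 0],
    [0, 0, -0.5, 0, 0],
    [0, 0, 0, 0.5, 0],
    [0, 0, 0, 0.75, 0],
    [0, 0, 0, 0.75, 0],
    [0, 0, 0, 0.75, 0],
    [0, 0, 0, 0.75, 0],
    [0, 0, 0, 0, 0]
  ]
}}

```text
clock: 12.05
position: [0.4932, -0.2639, 0.0663]
tool_rot: [-3.142, -0.0, -3.102]
force: [0.8, 1.1, -3.3]
grip_width: 0.0086
finger_force: 68.5
```

```bash
python3 g.py -.17 0 .068 3.1842
```

```text
t 12.05 dock [-0.0967 -0.303   0.0663] yaw -3.102 rp [-3.142 -0.   ] Fdock [ 0.9  1.1 -3.3] w 0.0086 ff 68.5 q [ 0.26  0.66  0.18  1.9  -0.19  0.59  2.17]
units x 2.47 y 10.09 z -0.06 turn -0.04
```

Call:
{"api": "jog_arm", "payload": {
  "motion": [
    [0.6, 0, 0, 0, 0],
    [0.6, 0.2, 0, 0, 0],
    [0.6, 0.5, 0, 0, 0],
    [0.6, 0.8, 0, 0, 0],
    [0.05, 0.8, 0, 0, 0],
    [0, 0.8, 0, 0, 0],
    [0, 0.8, 0, 0, 0],
    [0, 0.8, 0, 0, 0],
    [0, 0.8, 0, 0, 0],
    [0, 0.8, 0, 0, 0],
    [0, 0.8, 0, 0, 0],
    [0, 0.8, 0, 0, 0]
  ]
}}

```text
clock: 13.25
position: [0.4098, -0.0294, 0.0664]
tool_rot: [3.142, 0.0, -3.099]
force: [0.0, 0.4, -2.7]
grip_width: 0.0087
finger_force: 68.5
```

Call:
{"api": "jog_arm", "payload": {
  "motion": [
    [0, 0.8, 0, 0, 0],
    [0, 0.8, 0, 0, 0],
    [0, 0.5, 0, 0, 0],
    [0, 0, 0, 0, 0],
    [0, 0, 0, 0, 0],
    [0, 0, 0, 0, 0]
  ]
}}

```text
clock: 13.85
position: [0.4072, 0.0319, 0.0664]
tool_rot: [-3.141, 0.0, -3.1]
force: [0.5, 0.2, -3.7]
grip_width: 0.0086
finger_force: 68.6
```

```bash
python3 -c "
from g import *
go(-.17,0,.041,3.1842)
c=grab('scene','s4');grab('top','t4')
import cv2
cv2.imwrite('pics/v4.png',np.hstack([cv2.resize(cv2.imread('pics/%s4.png'%n)[a:a+150,b:b+100],(400,600),interpolation=cv2.INTER_CUBIC) for n,a,b in(('s',150,260),('t',140,220))]))"
```

```text
t 13.85 dock [-0.1701 -0.0038  0.0664] yaw -3.1 rp [-3.141  0.   ] Fdock [ 0.5  0.2 -3.7] w 0.0086 ff 68.6 q [-0.39  0.51  0.21  2.28 -0.29  0.37  1.68]
units x -0.00 y 0.13 z 0.85 turn -0.01
```

View pics/v4.png

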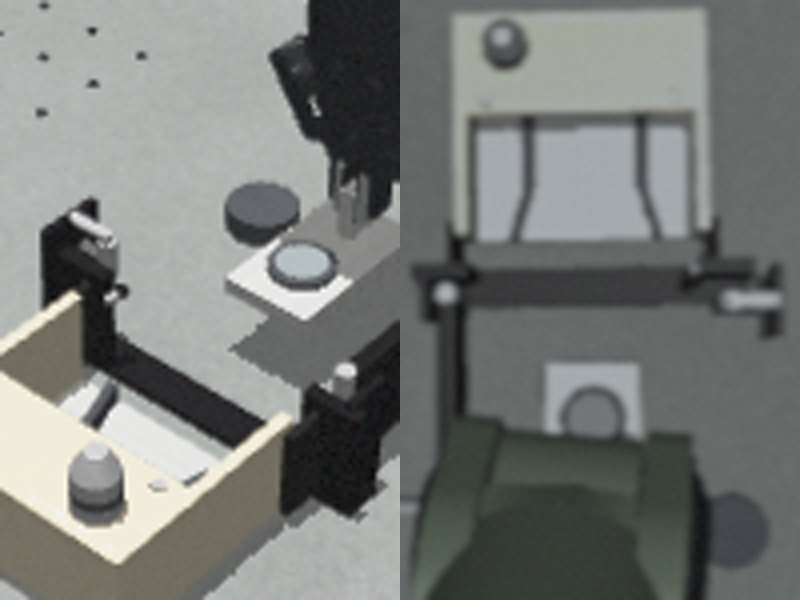

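Both pictures show the tray held level in front of the mouth. Its leading corners are at crop (545,362) and (640,365), and the guide lines near (530,180) and (639,180). I'll compute the lateral offset.

```bash
python3 -c "
from g import *
import pickle
c=pickle.load(open('cal.pkl','rb'))['top']
T=lambda x,y:(220+(x-400+.5)/4-.5,140+(y+.5)/4-.5)
for n,x,y,z in(('tl',545,362,.056),('tr',641,365,.056),('gl',531,150,.02),('gr',638,150,.02),('wl',453,130,.07),('wr',708,130,.07),('fl',472,200,.008),('fr',690,200,.008)):
  print(n,(R(-A)@(pt(c,*T(x,y),z)[:2]-D)).round(4))
"
```

```text
tl [-0.0811  0.0231]
tr [-0.0842 -0.0375]
gl [0.0588 0.0328]
gr [ 0.0575 -0.0375]
wl [0.0656 0.0783]
wr [ 0.0626 -0.0825]
fl [0.0278 0.0732]
fr [ 0.0251 -0.0712]
```

Call:
{"api": "jog_arm", "payload": {
  "motion": [
    [0, 0.17, 0.3, -0.25, 0],
    [0, 0, 0.5, 0, 0],
    [-0.5, 0, 0, 0, 0],
    [-0.6, 0, 0, 0, 0],
    [-0.6, 0, 0, 0, 0],
    [-0.6, 0, 0, 0, 0],
    [-0.6, 0, 0, 0, 0],
    [-0.6, 0, 0, 0, 0],
    [0, 0, 0, 0, 0]
  ]
}}

```text
clock: 14.85
position: [0.5135, 0.0445, 0.0415]
tool_rot: [3.142, 0.001, -3.079]
force: [0.3, 0.4, -2.9]
grip_width: 0.0084
finger_force: 68.6
```

```bash
python3 -c "
from g import *
go(0.005,0.001,.0305,3.1842)
c=grab('top','t5')
import cv2
cv2.imwrite('pics/v5.png',cv2.resize(cv2.imread('pics/t5.png')[140:240,220:320],(600,600),interpolation=cv2.INTER_CUBIC))"
```

```text
t 14.85 dock [-0.0633  0.0043  0.0415] yaw -3.0786 rp [3.142e+00 1.000e-03] Fdock [ 0.3  0.4 -2.9] w 0.0084 ff 68.6 q [-0.35  0.66  0.21  2.03 -0.28  0.48  1.69]
units x -2.27 y -0.15 z 0.37 turn 0.25
```

View pics/v5.png

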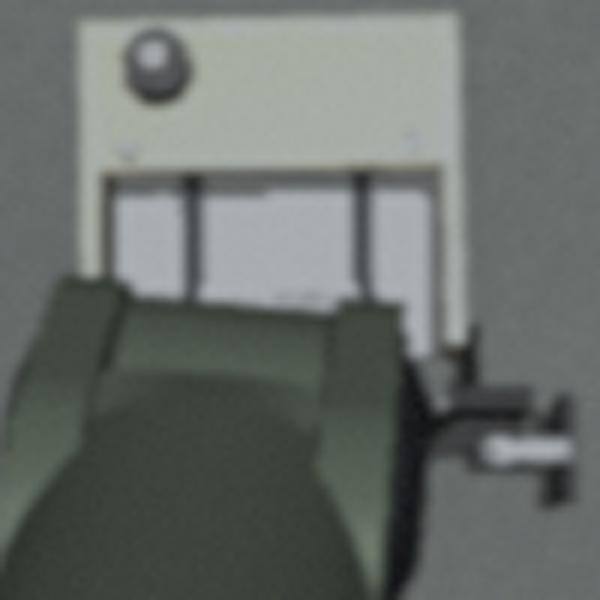

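The arm hides the tray, but the sill and mouth passed with no contact force. I'll go on by feel.

Call:
{"api": "jog_arm", "payload": {
  "motion": [
    [-0.4, -0.05, 0, 0, 0],
    [-0.4, -0.05, 0, 0, 0],
    [-0.4, 0, 0, 0, 0],
    [-0.4, 0, 0, 0, 0],
    [-0.3, 0, 0, 0, 0],
    [0, 0, 0.15, 0, 0],
    [0, 0, 0.1, 0, 0],
    [0, 0, 0.06, 0, 0],
    [0, 0, 0, 0, 0]
  ]
}}

```text
clock: 15.8
position: [0.5681, 0.0447, 0.0326]
tool_rot: [-3.142, -0.001, -3.079]
force: [-0.6, -0.3, -3.0]
grip_width: 0.0086
finger_force: 68.6
```

```bash
python3 g.py .037 .001 .0306 3.1842
```

```text
t 15.8 dock [-0.0088  0.0022  0.0326] yaw -3.0794 rp [-3.142e+00 -1.000e-03] Fdock [-0.7 -0.2 -3. ] w 0.0086 ff 68.6 q [-0.33  0.73  0.21  1.89 -0.27  0.55  1.7 ]
units x -1.52 y -0.07 z 0.07 turn 0.24
```

Call:
{"api": "jog_arm", "payload": {
  "motion": [
    [-0.3, 0, 0, 0, 0],
    [-0.3, 0, 0, 0, 0],
    [-0.3, 0, 0, 0, 0],
    [0, 0, 0.05, 0, 0],
    [-0.1, 0, 0, 0, 0],
    [-0.1, 0, 0, 0, 0],
    [0, 0, 0, 0, 0]
  ]
}}

```text
clock: 16.5
position: [0.602, 0.0467, 0.0315]
tool_rot: [-3.141, 0.0, -3.079]
force: [0.1, -1.3, -3.9]
grip_width: 0.0087
finger_force: 68.6
```

```bash
python3 g.py .037 .001 .0306 3.1842
```

```text
t 16.5 dock [0.0251 0.0027 0.0315] yaw -3.0795 rp [-3.141  0.   ] Fdock [ 0.  -1.3 -3.9] w 0.0087 ff 68.6 q [-0.32  0.77  0.22  1.79 -0.27  0.6   1.69]
units x -0.39 y -0.06 z 0.03 turn 0.24
```

Call:
{"api": "jog_arm", "payload": {
  "motion": [
    [-0.1, 0, 0, 0, 0],
    [-0.1, 0, 0.02, 0, 0],
    [-0.1, 0, 0, 0, 0],
    [-0.06, 0, 0, 0, 0],
    [-0.06, 0, 0, 0, 0],
    [0, 0, 0, 0, 0]
  ]
}}

```text
clock: 17.1
position: [0.6135, 0.0476, 0.0307]
tool_rot: [3.141, -0.002, -3.08]
force: [-7.5, -1.6, 1.1]
grip_width: 0.0085
finger_force: 69.5
```

```bash
python3 g.py .037 .001 .0306 3.1842
```

```text
t 17.1 dock [0.0368 0.0031 0.0307] yaw -3.0796 rp [ 3.141e+00 -2.000e-03] Fdock [-7.5 -1.3  1.1] w 0.0085 ff 69.5 q [-0.32  0.79  0.22  1.76 -0.27  0.63  1.69]
units x -0.01 y -0.07 z 0.00 turn 0.24
```

Call:
{"api": "jog_arm", "payload": {
  "motion": [
    [-0.04, 0, 0.02, 0, 0],
    [0, 0, 0, 0, 0],
    [0, 0, 0, 0, 0.4],
    [0, 0, 0, 0, 0.4],
    [0, 0, 0, 0, 0.4],
    [0, 0, 0, 0, 0.4]
  ]
}}

```text
clock: 17.7
position: [0.6158, 0.0478, 0.0304]
tool_rot: [3.141, 0.0, -3.079]
force: [-0.3, -0.1, 0.2]
grip_width: 0.034
finger_force: 0.0
```

Call:
{"api": "jog_arm", "payload": {
  "motion": [
    [0, 0, -0.6, 0, 0.4],
    [0, 0, -1, 0, 0.4],
    [0, 0, -1, 0, 0.4],
    [0, 0, -1, 0, 0.4],
    [0, 0, -1, 0, 0.4],
    [1, 0, 0, 0, 0.4],
    [1, 0, 0, 0, 0.4],
    [1, 0, 0, 0, 0.4],
    [1, 1, 0, 0, 0.4],
    [0, 1, 0, 0, 0.4],
    [0, 1, 0, 0, 0.4],
    [0, 0, 0, 0, 0.4]
  ]
}}

```text
clock: 18.9
position: [0.4898, 0.1341, 0.1684]
tool_rot: [3.14, 0.001, -3.074]
force: [0.8, -0.8, 0.5]
grip_width: 0.0342
finger_force: 0.0
```

```bash
python3 -c "
from g import *
go(-.1735,.1546,.1,3.1842)
c=grab('top','t6');grab('scene','s6')
import cv2
cv2.imwrite('pics/v6.png',np.hstack([cv2.resize(cv2.imread('pics/%s6.png'%n)[a:a+150,b:b+100],(400,600),interpolation=cv2.INTER_CUBIC) for n,a,b in(('s',170,260),('t',140,220))]))"
```

```text
t 18.9 dock [-0.0832  0.0948  0.1684] yaw -3.0744 rp [3.14e+00 1.00e-03] Fdock [ 0.8 -0.8  0.5] w 0.0342 ff 0.0 q [-0.61  0.44  0.29  1.98 -0.18  0.75  1.43]
units x 2.96 y 2.07 z 2.28 turn 0.31
```

View pics/v6.png

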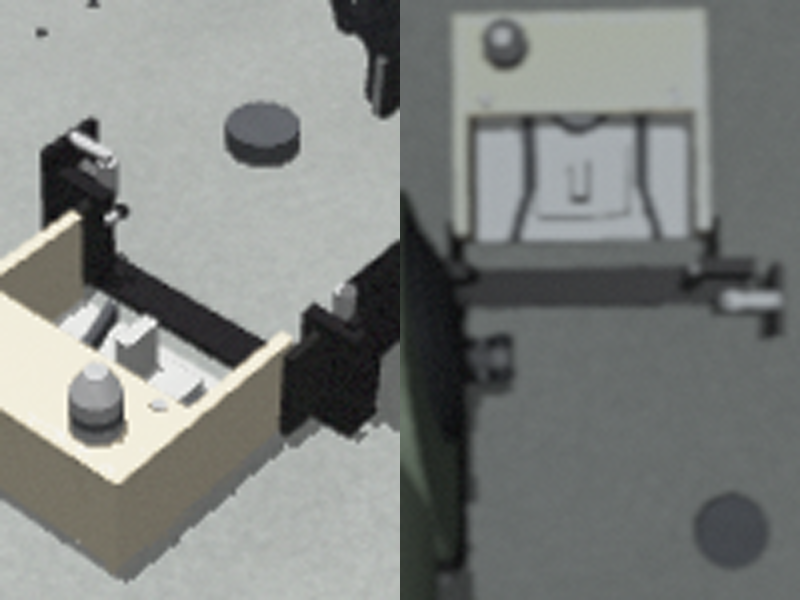

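```bash
python3 -c "
from g import *
import pickle
c=pickle.load(open('cal.pkl','rb'))['top']
T=lambda x,y:(220+(x-400+.5)/4-.5,140+(y+.5)/4-.5)
for n,x,y,z in(('rearL',537,218,.02),('rearR',632,217,.02),('front',590,241,.008),('finrear',580,199,.054)):
  print(n,(R(-A)@(pt(c,*T(x,y),z)[:2]-D)).round(4))
"; python3 g.py -.1727 .1546 .16 -3.0995
```

```text
rearL [0.0138 0.0295]
rearR [ 0.0133 -0.0328]
front [-0.0009 -0.0046]
finrear [ 0.0221 -0.0004]
t 19.0 dock [-0.083   0.0911  0.1683] yaw -3.078 rp [-3.142  0.   ] Fdock [ 0.4 -0.4 -1.3] w 0.034 ff 0.0 q [-0.6   0.44  0.3   1.98 -0.18  0.75  1.44]
units x 2.94 y 2.18 z 0.28 turn 0.27
```

Call:
{"api": "jog_arm", "payload": {
  "motion": [
    [0.7, 0.5, 0, 0.3, 0.4],
    [0.75, 0.5, 0, 0, 0.4],
    [0.75, 0.5, 0, 0, 0.4],
    [0.75, 0.55, 0, 0, 0.4],
    [0, 0, 0, 0, 0.4],
    [0, 0, 0, 0, 0.4]
  ]
}}

```text
clock: 19.6
position: [0.3993, 0.1871, 0.1685]
tool_rot: [3.142, 0.0, -3.104]
force: [0.6, -0.2, 0.1]
grip_width: 0.0342
finger_force: 0.0
```

```bash
python3 g.py -.1727 .1546 .0573 -3.0995
```

```text
t 19.6 dock [-0.1713  0.1516  0.1685] yaw -3.1036 rp [3.142 0.   ] Fdock [ 0.6 -0.3  0.1] w 0.0342 ff 0.0 q [-0.82  0.34  0.3   2.14 -0.16  0.68  1.2 ]
units x 0.05 y 0.10 z 3.71 turn -0.05
```

Call:
{"api": "jog_arm", "payload": {
  "motion": [
    [0.05, 0.1, 0.9, 0, 0.4],
    [0, 0, 0.9, 0, 0.4],
    [0, 0, 0.8, 0, 0.4],
    [0, 0, 0.7, 0, 0.4],
    [0, 0, 0.4, 0, 0.4],
    [0, 0, 0, 0, 0.4],
    [0, 0, 0, 0, 0],
    [0, 0, 0, 0, 0],
    [0, 0, 0, 0, 0],
    [0, 0, 0, 0, 0]
  ],
  "newtons": 60
}}

```text
clock: 20.6
position: [0.3982, 0.1908, 0.0581]
tool_rot: [3.141, 0.002, -3.104]
force: [2.0, -1.2, 9.8]
grip_width: 0.0099
finger_force: 59.1
```

```bash
python3 -c "
from g import *
st()
H=np.array([-.0435,.085]);r=np.array([-.1115,-.045])-H
th=np.r_[1.58,np.arange(1.5,.25,-.08),.24,.2,.16,.13,.1,.08]
P=np.array([H+R(-t)@r for t in th]);d=np.diff(P,axis=0)/.03
for t,p,k in zip(th[1:],P[1:],d):print(round(t,2),p.round(4),'x %.2f y %.2f'%(-k[0],k[1]))
"
```

```text
t 20.6 dock [-0.1723  0.1553  0.0581] yaw -3.1037 rp [3.141e+00 2.000e-03] Fdock [ 1.9 -1.3  9.8] w 0.0099 ff 59.1 q [-0.73  0.56  0.19  2.21 -0.26  0.4   1.29]
1.5 [-0.178   0.1436] x 0.17 y -0.35
1.42 [-0.1822  0.1327] x 0.14 y -0.36
1.34 [-0.1856  0.1215] x 0.11 y -0.37
1.26 [-0.1881  0.11  ] x 0.08 y -0.38
1.18 [-0.1896  0.0984] x 0.05 y -0.39
1.1 [-0.1902  0.0866] x 0.02 y -0.39
1.02 [-0.1899  0.0749] x -0.01 y -0.39
0.94 [-0.1886  0.0632] x -0.04 y -0.39
0.86 [-0.1864  0.0517] x -0.07 y -0.38
0.78 [-0.1833  0.0404] x -0.10 y -0.38
0.7 [-0.1793  0.0294] x -0.13 y -0.37
0.62 [-0.1744  0.0187] x -0.16 y -0.36
0.54 [-0.1687  0.0085] x -0.19 y -0.34
0.46 [-0.1621 -0.0013] x -0.22 y -0.33
0.38 [-0.1549 -0.0105] x -0.24 y -0.31
0.3 [-0.1469 -0.0191] x -0.27 y -0.29
0.24 [-0.1405 -0.0251] x -0.21 y -0.20
0.2 [-0.136  -0.0289] x -0.15 y -0.13
0.16 [-0.1313 -0.0325] x -0.15 y -0.12
0.13 [-0.1278 -0.0351] x -0.12 y -0.09
0.1 [-0.1241 -0.0376] x -0.12 y -0.08
0.08 [-0.1217 -0.0392] x -0.08 y -0.05
```

Call:
{"api": "jog_arm", "payload": {
  "motion": [
    [0.17, -0.35, 0, 0, 0],
    [0.14, -0.36, 0, 0, 0],
    [0.11, -0.37, 0, 0, 0],
    [0.08, -0.38, 0, 0, 0],
    [0.05, -0.39, 0, 0, 0],
    [0.02, -0.39, 0, 0, 0],
    [0, 0, 0, 0, 0]
  ]
}}

```text
clock: 21.3
position: [0.3808, 0.1213, 0.0578]
tool_rot: [-3.141, -0.004, -3.104]
force: [-14.4, -1.9, 25.6]
grip_width: 0.01
finger_force: 61.3
```

```bash
python3 g.py -.1902 .0866 .0577
```

```text
t 21.3 dock [-0.1926  0.0867  0.0578] yaw -3.1043 rp [-3.141 -0.004] Fdock [-14.5  -1.3  25.6] w 0.01 ff 61.3 q [-0.58  0.52  0.16  2.3  -0.25  0.34  1.4 ]
units x -0.08 y -0.00 z 0.00
```

Call:
{"api": "jog_arm", "payload": {
  "motion": [
    [0.08, -0.39, 0, 0, 0],
    [-0.03, -0.39, 0, 0, 0],
    [-0.06, -0.38, 0, 0, 0],
    [-0.1, -0.38, 0, 0, 0],
    [-0.13, -0.37, 0, 0, 0],
    [-0.16, -0.36, 0, 0, 0],
    [0, 0, 0, 0, 0]
  ]
}}

```text
clock: 22.0
position: [0.3975, 0.0539, 0.0579]
tool_rot: [-3.141, -0.0, -3.105]
force: [-5.9, -3.2, 17.0]
grip_width: 0.0099
finger_force: 60.3
```

```bash
python3 g.py -.1774 .0187 .0577
```

```text
t 22.0 dock [-0.1789  0.0186  0.0579] yaw -3.1049 rp [-3.141 -0.   ] Fdock [-6.  -2.9 17. ] w 0.0099 ff 60.3 q [-0.4   0.52  0.14  2.3  -0.22  0.33  1.54]
units x -0.05 y 0.00 z 0.01
```

Call:
{"api": "jog_arm", "payload": {
  "motion": [
    [-0.16, -0.34, 0, 0, 0],
    [-0.21, -0.33, 0, 0, 0],
    [-0.24, -0.31, 0, 0, 0],
    [-0.27, -0.29, 0, 0, 0],
    [-0.21, -0.2, 0, 0, 0],
    [-0.15, -0.13, 0, 0, 0],
    [0, 0, 0, 0, 0]
  ]
}}

```text
clock: 22.7
position: [0.4373, 0.0084, 0.0579]
tool_rot: [3.141, 0.001, -3.103]
force: [0.2, 1.5, 8.8]
grip_width: 0.0103
finger_force: 59.7
```

```bash
python3 g.py -.139 -.0289 .0577
```

```text
t 22.7 dock [-0.141  -0.0285  0.0579] yaw -3.1034 rp [3.141e+00 1.000e-03] Fdock [0.3 1.5 8.8] w 0.0103 ff 59.7 q [-0.26  0.55  0.14  2.22 -0.19  0.39  1.64]
units x -0.07 y -0.01 z 0.01
```

Call:
{"api": "jog_arm", "payload": {
  "motion": [
    [-0.15, -0.12, 0, 0, 0],
    [-0.12, -0.09, 0, 0, 0],
    [-0.1, -0.07, 0, 0, 0],
    [-0.06, -0.04, 0, 0, 0],
    [0, 0, 0, 0, 0]
  ]
}}

```text
clock: 23.2
position: [0.4502, -0.0004, 0.0579]
tool_rot: [3.141, 0.001, -3.103]
force: [-0.8, -1.6, 7.4]
grip_width: 0.0097
finger_force: 59.4
```

```bash
python3 g.py -.115 -.045 .0577
```

```text
t 23.2 dock [-0.1285 -0.0379  0.0579] yaw -3.103 rp [3.141e+00 1.000e-03] Fdock [-0.9 -1.6  7.4] w 0.0097 ff 59.4 q [-0.24  0.56  0.14  2.18 -0.18  0.41  1.66]
units x -0.45 y -0.23 z 0.01
```

Call:
{"api": "jog_arm", "payload": {
  "motion": [
    [-0.06, -0.04, 0, 0, 0],
    [-0.06, -0.03, 0, 0, 0],
    [-0.06, -0.03, 0, 0, 0],
    [0, 0, 0, 0, 0]
  ]
}}

```text
clock: 23.6
position: [0.4546, -0.003, 0.0579]
tool_rot: [3.141, -0.001, -3.102]
force: [-7.1, 2.7, 14.1]
grip_width: 0.0101
finger_force: 59.9
```

Call:
{"api": "jog_arm", "payload": {
  "motion": [
    [-0.05, -0.03, 0, 0, 0],
    [-0.05, -0.03, 0, 0, 0],
    [0, 0, 0, 0, 0]
  ]
}}

```text
clock: 23.9
position: [0.457, -0.0042, 0.0579]
tool_rot: [3.141, -0.002, -3.102]
force: [-10.0, 5.8, 17.7]
grip_width: 0.0102
finger_force: 60.1
```

```bash
python3 g.py -.115 -.045 .0577
```

```text
t 23.9 dock [-0.1218 -0.042   0.0579] yaw -3.1016 rp [ 3.141e+00 -2.000e-03] Fdock [-9.8  6.2 17.7] w 0.0102 ff 60.1 q [-0.22  0.57  0.14  2.16 -0.18  0.42  1.67]
units x -0.23 y -0.10 z 0.01
```

Call:
{"api": "jog_arm", "payload": {
  "motion": [
    [-0.03, -0.015, 0, 0, 0],
    [-0.03, -0.015, 0, 0, 0],
    [0, 0, 0, 0, 0]
  ]
}}

```text
clock: 24.2
position: [0.4611, -0.0056, 0.0579]
tool_rot: [3.141, 0.002, -3.103]
force: [6.0, -0.8, 0.8]
grip_width: 0.0101
finger_force: 59.3
```

Call:
{"api": "jog_arm", "payload": {
  "motion": [
    [-0.03, -0.015, 0, 0, 0],
    [0, 0, 0, 0, 0]
  ]
}}

```text
clock: 24.4
position: [0.4626, -0.0064, 0.0579]
tool_rot: [-3.141, 0.003, -3.104]
force: [6.6, -2.4, 4.0]
grip_width: 0.0101
finger_force: 59.5
```

```bash
python3 g.py -.115 -.045 .0577
```

```text
t 24.4 dock [-0.1163 -0.0444  0.0579] yaw -3.1036 rp [-3.141e+00  3.000e-03] Fdock [ 6.5 -2.7  4. ] w 0.0101 ff 59.5 q [-0.22  0.57  0.14  2.15 -0.18  0.42  1.67]
units x -0.04 y -0.02 z 0.01
```

The catch has passed its crest and now pulls the door in. I'll follow it home until the pull fades.

Call:
{"api": "jog_arm", "payload": {
  "motion": [
    [-0.03, -0.015, 0, 0, 0],
    [0, 0, 0, 0, 0]
  ]
}}

```text
clock: 24.6
position: [0.4629, -0.0065, 0.0579]
tool_rot: [3.141, 0.002, -3.103]
force: [3.1, 0.5, 9.1]
grip_width: 0.0102
finger_force: 60.3
```

Call:
{"api": "jog_arm", "payload": {
  "motion": [
    [-0.02, -0.01, 0, 0, 0],
    [0, 0, 0, 0, 0]
  ]
}}

```text
clock: 24.8
position: [0.463, -0.0066, 0.0578]
tool_rot: [3.141, 0.001, -3.103]
force: [0.2, 1.3, 11.3]
grip_width: 0.0101
finger_force: 60.6
```

Call:
{"api": "jog_arm", "payload": {
  "motion": [
    [0, 0, 0, 0, 0],
    [0, 0, 0, 0, 0],
    [0, 0, 0, 0, 0.4],
    [0, 0, 0, 0, 0.4],
    [0, 0, 0, 0, 0.4],
    [0, 0, -0.3, 0, 0.4],
    [0, 0, -1, 0, 0.4],
    [0, 0, -1, 0, 0.4],
    [0, 0, -1, 0, 0.4],
    [0, 0, -1, 0, 0.4],
    [0.5, 0, 0, 0, 0.4],
    [0, 0, 0, 0, 0.4]
  ]
}}

```text
clock: 26.0
position: [0.4466, -0.0077, 0.1874]
tool_rot: [3.141, 0.001, -3.104]
force: [0.2, -0.3, -0.7]
grip_width: 0.0343
finger_force: 0.0
```

Call:
{"api": "jog_arm", "payload": {
  "motion": [
    [0, 0.9, 0, 0, 0.4],
    [0, 1, 0, 0, 0.4],
    [0, 1, 0, 0, 0.4],
    [0, 1, 0, 0, 0.4],
    [0, 1, 0, 0, 0.4],
    [0, 1, 0, 0, 0.4],
    [0, 1, 0, 0, 0.4],
    [0, 1, 0, 0, 0.4],
    [0, 0, 0, 0, 0.4],
    [0, 0, 0, 0, 0.4]
  ]
}}

```text
clock: 27.0
position: [0.4384, 0.2294, 0.186]
tool_rot: [-3.141, -0.001, -3.102]
force: [-0.6, -0.0, -0.1]
grip_width: 0.0343
finger_force: 0.0
```

```bash
python3 -c "
from g import *
grab('top','t9');st()
a=cv2.imread('pics/t9.png');b=cv2.imread('pics/top0.png')
# door/bar region vs initial (latched) picture
d=cv2.absdiff(a,b).max(2)[195:246,220:320];print((d>40).sum(),np.argwhere(d>40)[:20].tolist())
K=lambda im:cv2.phaseCorrelate(*[np.float32(cv2.cvtColor(i[205:245,255:310],cv2.COLOR_BGR2GRAY)) for i in(b,im)])
print(K(a))
"
```

```text
t 27.05 dock [-0.1303  0.1914  0.1861] yaw -3.1037 rp [-3.141e+00 -1.000e-03] Fdock [ 0.  -0.3 -0.9] w 0.0343 ff 0.0 q [-0.72  0.38  0.16  1.99 -0.08  0.78  1.09]
0 []
((0.03413343759951104, -0.044406595616113265), 0.9519185896714528)
```

```bash
python3 -c "
from workcell import bot
print(bot.job_done())"
```

```text
the job is handed in; nothing more can be done
None
```

I opened the door about 90°, slid the tray in against its stop, shut the door past the catch (about 12 N measured), let go, and handed the job in at about 27 s; the hand-in gave no verdict, but the door matches its starting latched picture to about 0.1 mm.

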